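# Put the texture probes back in their rests

### The arm

A 6-joint arm with a two-finger parallel gripper is mounted at the origin on the work surface. World frame = base frame: x ahead of the robot, y to its left, z up, the work surface at z = 0. Lengths are in m, angles in rad, forces in N, time in s.
With the tool pointing down it reaches from about 0.35 to 0.975 m from the base axis. Payload 4.9 kg.
Tool frame: the origin (TCP) lies at the very end of the fingers, on their centre line; the grasp point (between the pads) lies ctrl.grasp_offset behind it (ctrl.grasp_offset is the distance from the TCP to the grasp point, in m); z points along the fingers, x is the direction in which the jaws open and shut, and the axes are right-handed (so a half turn about z gives the same grasp; the last joint's range is limited). The gripper opens to 85 mm and grips with 20 to 120 N. Pads are 22 mm wide; open, the fingers measure 114 mm over their backs; the gripper's body (76 mm by 85 mm) begins 54 mm behind the grasp point. The pads swing forward as they close: fully open they stand 13 mm farther back than shut.
Start: joints at [1.048, 0.053, 1.613, -0, 1.476, -0.119], TCP at [0.246, 0.575, 0.231] pointing down, gripper open.
Joint ranges: [-3.01, 3.01], [-1.01, 2.22], [0.06, 2.58], [-1.02, 4.17], [0.09, 2.62], [-3.14, 3.14]. Speed limits (rad/s): [2.57, 2.57, 3.14, 3.14, 3.14, 3.14].

### API

Orientations are given as a rotation vector (axis times angle).
In Python, from bench import ctrl gives the robot as it stands.
- The arm moves only by the tool send_rows, never from a script. Its argument "moves" is a list of rows, each a list of 3 entries, a list of its own where there are three numbers: the opening, from 0 (shut) to 1 (fully open), then the shift along the tool's x, y, z in m, then the turn, a rotation vector about the tool's x, y, z in rad. A call has 1 to 5 rows; each row shifts and turns the commanded pose from where the row before left it, along the tool's axes as they then stand; what a row does not reach is not made up. A row lasts 1/10 s, in which the tool goes at most 50 mm and 8.59 degrees, less where a joint would pass 70% of its speed; a pose out of reach is approached as far as the arm can. A call is refused whole if a number of a shift passes 0.05 or a number of a turn 0.15, either way. A call with a gripper value outside its range is refused whole. The fingers move at their own pace and stop on an object; "force" is the grip in N (left out, the last holds). Time passes only in rows, so rows that do not move let the fingers close. It gives the time, the measured TCP pose, the force and the opening at its end, in the units of the state.
- ctrl.state(): the state, without advancing time (a new reading comes with each control period).
- ctrl.capture(name): name is "scene" or "top" or "wrist"; returns the picture (384x512x3 uint8, blue, green, red); there is no depth.
- ctrl.get_calibration(name): a dict with "fx", "fy", "cx", "cy" (pixels), "camera_from_world" (4x4, takes a point from world to camera coordinates). Camera axes: x right, y up, looking along -z (the intrinsics and any distortion apply to the point x, -y, -z); pixel columns grow to the right and rows downward; lengths in m; the calibration is good to about 2 mm. A picture is of the moment at which its call begins: read the wrist's pose just before it. get_calibration takes no time and is no camera call; for the wrist camera it gives the pose at the moment of the call.
- ctrl.finish_job(): hands the job in, once; it reports no verdict.
The state is a dict: "t": time; "qpos": joint angles; "joint_velocities": joint speeds; "tau": joint torques, N m; "tcp_pos": TCP position; "orientation": TCP orientation; "force": force on the tool from outside, world axes, zero at the start; "ft_torque": the same for the moment, N m; "width": finger opening in m.
Only numpy, scipy, OpenCV 4.12 (cv2) and the standard library are available. Lean on these libraries where they do the work, as an engineer would, in place of code of your own. Each camera call takes 0.05 s, during which the arm holds its last target.

### The job

The firmness tests are over: put each of the four metal probes back into the rest whose recess has the shape and size of its foot, so that every foot lies flat inside its own recess, and let go. Pick the probes up and keep them upright, never tipping one over, and leave the kiwi and the white cup standing where they are.

Things in the scene. Friction and masses are not known exactly. Their poses are not given: they have to be found in the camera images.
- probe_wide: Probe with a wide round black metal foot, 60 mm in diameter and 12 mm thick. A thin metal stem (12 mm) rises from its middle to a square metal coupling, 18 x 18 mm, 50 to 76 mm above the underside (the top): grip it there. 0.09 to 0.23 kg, loose, stands upright on the bench. Origin: centre of the foot's underside; z up; coupling flats face x and y.
- probe_small: Probe with a small round black metal foot, 36 mm in diameter and 16 mm thick. A thin metal stem (12 mm) rises from its middle to a square metal coupling, 18 x 18 mm, 50 to 76 mm above the underside (the top): grip it there. 0.09 to 0.23 kg, loose, stands upright on the bench. Origin: centre of the foot's underside; z up; coupling flats face x and y.
- probe_square: Probe with a square black metal foot, 50 x 50 mm and 12 mm thick. A thin metal stem (12 mm) rises from its middle to a square metal coupling, 18 x 18 mm, 50 to 76 mm above the underside (the top): grip it there. 0.09 to 0.23 kg, loose, stands upright on the bench. Origin: centre of the foot's underside; z up; coupling flats face x and y, as do the foot's sides.
- probe_bar: Probe with a long bar-shaped black metal foot, 80 mm along its x, 24 mm along its y, 12 mm thick. A thin metal stem (12 mm) rises from its middle to a square metal coupling, 18 x 18 mm, 50 to 76 mm above the underside (the top): grip it there. 0.09 to 0.23 kg, loose, stands upright on the bench. Origin: centre of the foot's underside; z up; coupling flats face x and y.
- rest_wide: Rest for the wide round probe: grey plastic plate 92 x 92 mm with a round recess 76 mm in diameter. Fixed to the bench, 10 mm thick; recess 6 mm deep, black floor 4 mm above the bench, 8 mm clear of the foot on every side. Origin: centre of the plate's underside, below the recess centre; z up.
- rest_small: Rest for the small round probe: grey plastic plate 68 x 68 mm with a round recess 52 mm in diameter. Fixed to the bench, 10 mm thick; recess 6 mm deep, black floor 4 mm above the bench, 8 mm clear of the foot on every side. Origin: centre of the plate's underside, below the recess centre; z up.
- rest_square: Rest for the square probe: grey plastic plate 82 x 82 mm with a square recess 66 x 66 mm, sides along its x and y. Fixed to the bench, 10 mm thick; recess 6 mm deep, black floor 4 mm above the bench, 8 mm clear of the foot on every side. Origin: centre of the plate's underside, below the recess centre; z up.
- rest_bar: Rest for the bar probe: grey plastic plate 112 x 56 mm with an oblong recess, 96 mm along its x and 40 mm along its y. Fixed to the bench, 10 mm thick; recess 6 mm deep, black floor 4 mm above the bench, 8 mm clear of the foot on every side. Origin: centre of the plate's underside, below the recess centre; z up.
- kiwi: Brown kiwi fruit with peeled flat ends, standing on end among the probes, 54 mm in diameter, 57 mm tall, loose, to be left alone. Origin: centre of its underside; z up.
- cup: White ceramic sample cup, open at the top, 60 mm across the rim, 55 mm tall, loose, to be left alone. Origin: centre of its underside; z up.

How it is judged:
By the outcome, as a careful person would: the job done as asked, in the order asked, and still so for the second after the job is handed in, with the robot touching nothing.
It also fails if it takes over 120 s, if anything falls off the work surface, if the arm or the gripper's body presses on something with over 40 N, if the wrist force passes 120 N, or if a joint passes its speed limit or range.

## Working session

There is one attempt and no reset: what is moved stays moved. The work goes in short steps, Python scripts to look and compute and a tool call to move; the robot and the scene stay as the last step left them, time stands still between calls to the robot, and variables do not carry over. Pictures are saved under pics/ and viewed, and the job is handed in when it is done.

Besides the shell and the picture viewer there is one more tool, called after "Emit:" as name(argument=value, ...) on one line, values as JSON. send_rows: Moves the arm, as the interface text tells. Its arguments: {"type":"object","properties":{"moves":{"type":"array","items":{"type":"array"}},"force":{"type":"number"}},"required":["moves"]}

```bash
ls; mkdir -p pics
python3 - <<'E'
from bench import ctrl
import cv2
print(ctrl.state()); print(ctrl.grasp_offset)
for n in("scene","top"):
    cv2.imwrite(f"pics/{n}0.png",ctrl.capture(n)); print(n,ctrl.get_calibration(n))
E
```

```text
pics
{'t': 0.0, 'qpos': array([ 1.04799287e+00,  5.33724633e-02,  1.61429349e+00, -2.18777534e-05,
        1.47600685e+00, -1.19003160e-01]), 'joint_velocities': array([ 2.05927514e-05,  1.19002501e-04,  7.70184282e-05, -1.02945543e-03,
       -7.09958545e-04,  8.12556391e-04]), 'tau': array([-2.20316535e-03, -3.93696213e+01, -3.70168412e+01, -3.82693006e-04,
        7.21089717e-03, -1.00877054e-05]), 'tcp_pos': array([0.24526488, 0.57418513, 0.23005365]), 'orientation': array([ 2.62098958,  1.73032748, -0.00290509]), 'force': array([-0.36051158,  1.31193041, -0.51765599]), 'ft_torque': array([0.03630968, 0.02439898, 0.01022441]), 'width': 0.08514953958616912}
0.0187
scene {'fx': 412.63524395940095, 'fy': 412.63524395940095, 'cx': 252.20657032901437, 'cy': 190.093137468232, 'camera_from_world': array([[ 0.37193285,  0.92822819,  0.0076402 , -0.2107256 ],
       [-0.64263884,  0.25154298,  0.72369983,  0.304882  ],
       [ 0.66983675, -0.27407763,  0.69007259, -1.52927552],
       [ 0.        ,  0.        ,  0.        ,  1.        ]])}
top {'fx': 498.145350490372, 'fy': 498.145350490372, 'cx': 257.2629332201257, 'cy': 192.76778077219225, 'camera_from_world': array([[ 0.00653225, -0.99997032, -0.00408578,  0.00726972],
       [ 0.97972172,  0.00558163,  0.20028527, -0.52984027],
       [-0.20025652, -0.00531124,  0.9797291 , -1.16041984],
       [ 0.        ,  0.        ,  0.        ,  1.        ]])}
```

View pics/scene0.png

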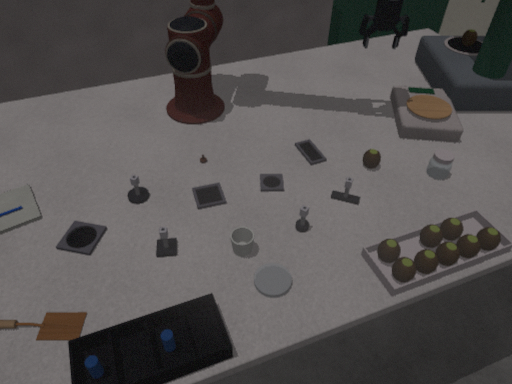

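View pics/top0.png

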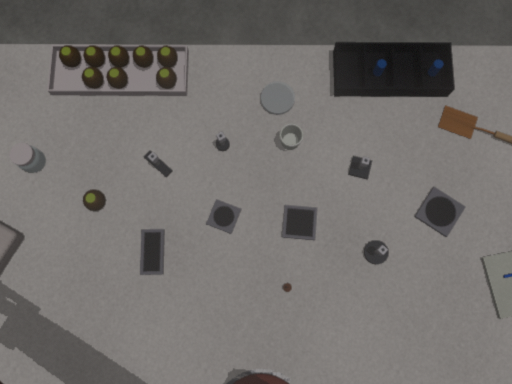

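The scene shows the four probes, rests, kiwi and cup. In the top image the probes are wide (376,252), square (360,167), small (222,143) and bar (158,162). The rests are wide (440,211), square (300,222), small (223,216) and bar (152,251). The kiwi is at (94,200) and the cup at (290,137). I'll enlarge these.

```bash
cat > h.py <<'E'
import cv2,numpy as np
def crop(src,dst,x0,y0,w,h,s):
    im=cv2.imread(src)[y0:y0+h,x0:x0+w]
    im=cv2.resize(im,None,fx=s,fy=s,interpolation=cv2.INTER_CUBIC)
    im=cv2.convertScaleAbs(im,alpha=1.7,beta=10)
    for x in range((x0+9)//10*10,x0+w,10):
        cv2.line(im,(int((x-x0+.5)*s),0),(int((x-x0+.5)*s),6 if x%50 else 14),(0,255,255),1)
        if x%20==0: cv2.putText(im,str(x),(int((x-x0+.5)*s)-10,24),0,.35,(0,255,255),1)
    for y in range((y0+9)//10*10,y0+h,10):
        cv2.line(im,(0,int((y-y0+.5)*s)),(6,int((y-y0+.5)*s)),(0,255,255),1)
        if y%20==0: cv2.putText(im,str(y),(8,int((y-y0+.5)*s)+4),0,.35,(0,255,255),1)
    cv2.imwrite(dst,im)
E
python3 - <<'E'
from h import *
crop("pics/top0.png","pics/t_l.png",80,120,170,160,4.6)
crop("pics/top0.png","pics/t_r.png",275,120,195,150,4.0)
crop("pics/scene0.png","pics/s_l.png",50,160,180,110,4.3)
crop("pics/scene0.png","pics/s_r.png",225,130,165,130,4.6)
E
```

```text
(no output)
```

View pics/t_l.png

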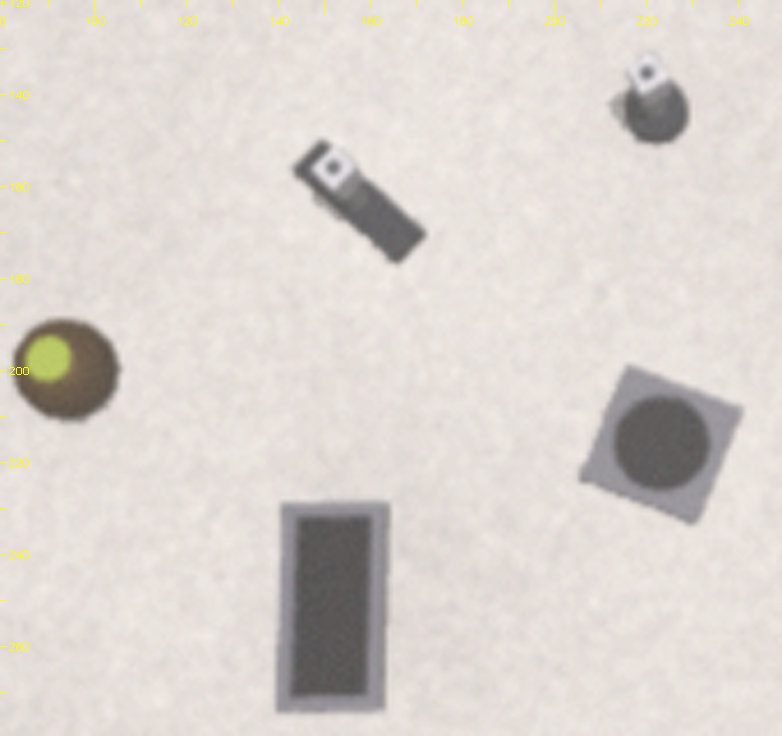

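View pics/t_r.png

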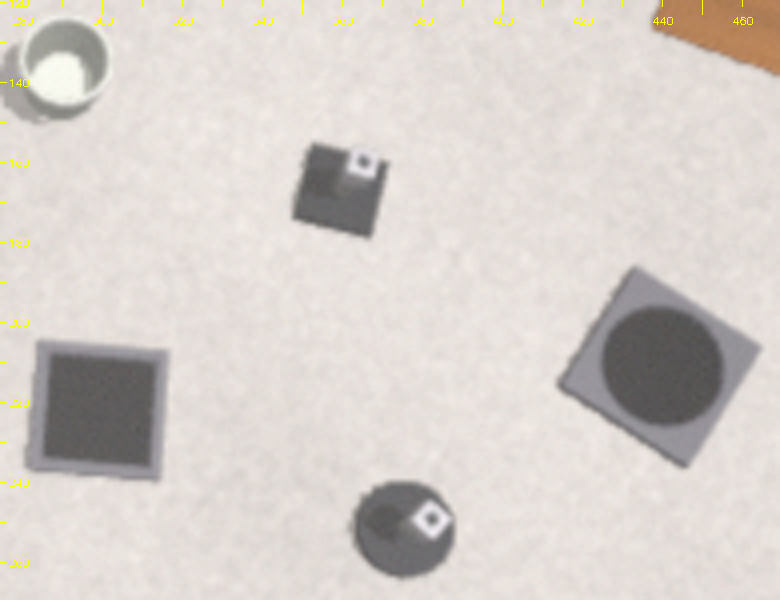

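View pics/s_l.png

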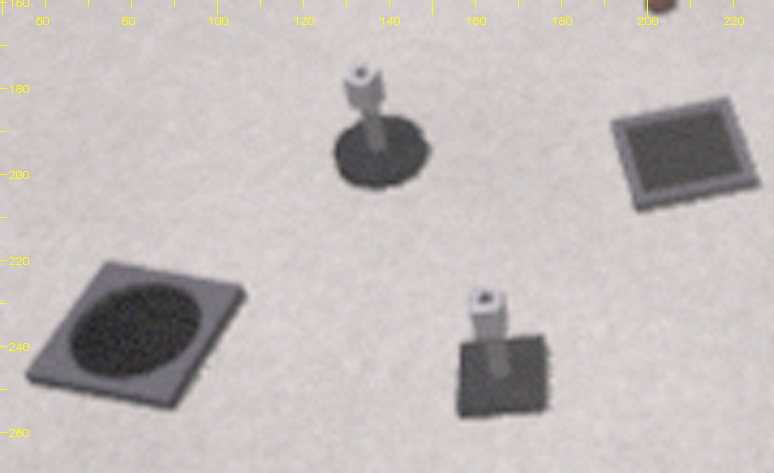

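View pics/s_r.png

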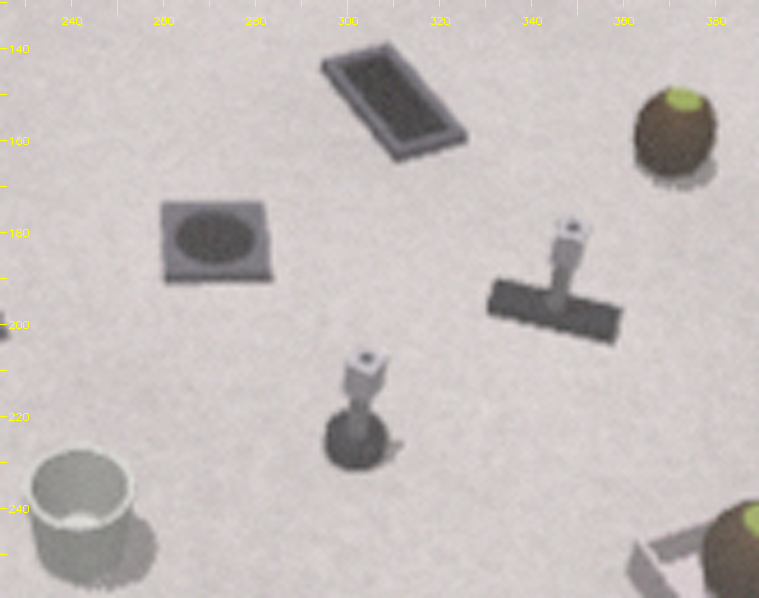

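```bash
cat >> h.py <<'E'
from scipy.optimize import least_squares
def proj(c,P):
    p=c["camera_from_world"]@np.r_[P,1]
    return np.array([c["cx"]+c["fx"]*p[0]/-p[2], c["cy"]-c["fy"]*p[1]/-p[2]])
def ray(c,uv):
    T=c["camera_from_world"];R=T[:3,:3]
    o=-R.T@T[:3,3]; d=R.T@np.array([(uv[0]-c["cx"])/c["fx"],-(uv[1]-c["cy"])/c["fy"],-1]); return o,d
def atz(c,uv,z):
    o,d=ray(c,uv); return (o+d*(z-o[2])/d[2])
def tri(obs):
    r=least_squares(lambda P:np.concatenate([proj(c,P)-uv for c,uv in obs]),[.5,0,.05]); return r.x,np.abs(r.fun).max()
E
python3 - <<'E'
from h import *
from bench import ctrl
np.set_printoptions(precision=4,suppress=True)
ct=ctrl.get_calibration("top");cs=ctrl.get_calibration("scene")
C={'tl':(80,120,4.6),'tr':(275,120,4.),'sl':(50,160,4.3),'sr':(225,130,4.6)}
f=lambda k,p:np.array([p[0]/C[k][2]+C[k][0]-.5,p[1]/C[k][2]+C[k][1]-.5])
T=[('wide',('tr',(432,519)),('sl',(361,72))),('square',('tr',(364,162)),('sl',(485,298))),
('small',('tl',(647,72)),('sr',(366,358))),('bar',('tl',(333,167)),('sr',(572,227))),
('Rwide',('tr',(662,366)),('sl',(136,331))),('Rsmall',('tl',(661,443)),('sr',(215,237)))]
for n,a,b in T:
    P,e=tri([(ct,f(*a)),(cs,f(*b))]); print(n,P,round(e,2), 'atz', atz(ct,f(*a),.076 if n[0]!='R' else .01))
def poly(n,k,pts,z):
    Q=np.array([atz(ct,f(k,p),z)[:2] for p in pts])
    E=np.roll(Q,-1,0)-Q
    print(n,'c',Q.mean(0),'len',np.linalg.norm(E,axis=1),'ang',np.degrees(np.arctan2(E[:,1],E[:,0])))
poly('Rbar','tl',[(281,503),(390,503),(384,711),(277,711)],.01)
poly('RbarRec','tl',[(298,516),(372,516),(367,695),(292,695)],.01)
poly('Rsmall','tl',[(628,366),(743,409),(696,523),(580,481)],.01)
poly('Rsq','tr',[(38,341),(168,352),(159,480),(26,470)],.01)
poly('RsqRec','tr',[(50,353),(157,362),(150,467),(43,459)],.01)
poly('Rwide','tr',[(635,267),(761,348),(686,467),(559,383)],.01)
poly('square','tr',[(313,143),(389,160),(371,238),(293,218)],.012)
poly('bar','tl',[(322,140),(427,234),(397,263),(293,170)],.012)
poly('wideC','tr',[(431,499),(453,519),(432,539),(412,519)],.076)
poly('smallC','tl',[(652,52),(670,76),(639,93),(625,70)],.076)
print('kiwi',tri([(ct,f('tl',(48,359))),(cs,f('sr',(683,99)))]), 'cup',atz(ct,f('tr',(66,60)),.055),'base spike')
E
```

```text
wide [ 0.3921 -0.2826  0.0778] 0.07 atz [ 0.3923 -0.2829  0.076 ]
square [ 0.6076 -0.2516  0.076 ] 0.17 atz [ 0.6077 -0.2512  0.076 ]
small [0.6686 0.1019 0.0761] 0.13 atz [0.6688 0.1023 0.076 ]
bar [0.6156 0.2671 0.0754] 0.06 atz [0.6154 0.2671 0.076 ]
Rwide [ 0.495  -0.4484  0.008 ] 0.22 atz [ 0.4947 -0.4471  0.01  ]
Rsmall [0.4796 0.0958 0.0086] 0.01 atz [0.4794 0.0957 0.01  ]
Rbar c [0.3898 0.27  ] len [0.0591 0.1113 0.057  0.1113] ang [ -89.6562 -179.1266   90.3649    1.9677]
RbarRec c [0.3905 0.2704] len [0.0401 0.0958 0.04   0.0958] ang [ -89.6548 -178.9862   90.3633    1.0659]
Rsmall c [0.4786 0.0952] len [0.0676 0.0673 0.0672 0.0682] ang [-110.3786  158.565    70.4467  -21.1137]
Rsq c [ 0.4646 -0.0937] len [0.0818 0.0808 0.0825 0.0817] ang [-94.5851 175.0564  86.0334  -5.468 ]
RsqRec c [ 0.4649 -0.0951] len [0.0672 0.0663 0.0665 0.067 ] ang [-94.5492 175.3194  86.0508  -4.0311]
Rwide c [ 0.4949 -0.446 ] len [0.0915 0.0915 0.0919 0.091 ] ang [-124.3066  145.2467   55.3837  -35.0136]
square c [ 0.607  -0.2502] len [0.0494 0.0529 0.0506 0.0515] ang [-102.8672  165.3256   75.3984  -16.088 ]
bar c [0.6137 0.2658] len [0.0812 0.023  0.0802 0.0232] ang [-131.4368  136.1957   48.7357  -41.259 ]
wideC c [ 0.3923 -0.2829] len [0.0169 0.0173 0.0161 0.0165] ang [-133.2636  132.5365   43.991   -44.6273]
smallC c [0.6684 0.1025] len [0.0166 0.0189 0.0149 0.0174] ang [-143.4926  120.3098   31.2848  -54.4902]
kiwi (array([0.5152, 0.4173, 0.056 ]), np.float64(0.04305507074104753)) cup [ 0.6783 -0.0726  0.055 ] base spike
```

```bash
cat >> h.py <<'E'
from scipy.spatial.transform import Rotation as Ro
def go(x,y,z,phi=None):
    """print shift in present tool axes, and turn needed to point down with tool x at phi deg"""
    from bench import ctrl
    s=ctrl.state(); R=Ro.from_rotvec(s["orientation"]); M=R.as_matrix()
    ph=np.degrees(np.arctan2(M[1,0],M[0,0]))
    d=M.T@(np.array([x,y,z])-s["tcp_pos"])
    if phi is None: phi=ph
    t=np.radians(phi); G=Ro.from_matrix(np.array([[np.cos(t),np.sin(t),0],[np.sin(t),-np.cos(t),0],[0,0,-1]]).T.T)
    G=Ro.from_matrix(np.column_stack([[np.cos(t),np.sin(t),0],[np.sin(t),-np.cos(t),0],[0,0,-1]]))
    tv=(R.inv()*G).as_rotvec()
    n=int(np.ceil(np.linalg.norm(d)/.05)); m=int(np.ceil(np.linalg.norm(tv)/.149))
    d2=G.as_matrix().T@(np.array([x,y,z])-s["tcp_pos"])
    np.set_printoptions(precision=4,suppress=True)
    print('t',round(s['t'],2),'tcp',s['tcp_pos'],'phi',round(ph,2),'w',round(s['width'],4),'F',s['force'])
    print('shift(now axes)',d,'shift(after turn)',d2,'dist rows',n,'each after-turn',d2/max(n,1),'| turn',tv,'rows',m)
E
python3 -c "
from h import *
go(.6155,.267,.15,48.6)"
```

```text
t 0.1 tcp [0.2453 0.5742 0.2302] phi 66.86 w 0.0855 F [ 1.0033 -0.8238 -0.2309]
shift(now axes) [-0.1369  0.4612  0.0803] shift(after turn) [0.0144 0.4809 0.0802] dist rows 10 each after-turn [0.0014 0.0481 0.008 ] | turn [0.0001 0.0019 0.3187] rows 3
```

Emit:
send_rows(moves=[[1, [0, 0, 0], [0, 0, 0.106]], [1, [0, 0, 0], [0, 0.002, 0.106]], [1, [0, 0, 0], [0, 0, 0.106]], [1, [0.001, 0.04, 0.007], [0, 0, 0]], [1, [0.001, 0.04, 0.007], [0, 0, 0]]], force=40)

```text
t: 0.6
tcp_pos: [0.3068, 0.5231, 0.2168]
orientation: [-2.86, -1.297, -0.002]
force: [0.7, -0.4, -0.1]
width: 0.0854
```

Emit:
send_rows(moves=[[1, [0.001, 0.04, 0.007], [0, 0, 0]], [1, [0.001, 0.04, 0.007], [0, 0, 0]], [1, [0.001, 0.04, 0.007], [0, 0, 0]], [1, [0.001, 0.04, 0.007], [0, 0, 0]], [1, [0.001, 0.04, 0.007], [0, 0, 0]]])

```text
t: 1.1
tcp_pos: [0.4612, 0.3936, 0.1814]
orientation: [-2.862, -1.293, -0.001]
force: [0.8, 0.3, 0.6]
width: 0.0857
```

Emit:
send_rows(moves=[[1, [0.001, 0.04, 0.007], [0, 0, 0]], [1, [0.001, 0.04, 0.007], [0, 0, 0]], [1, [0.001, 0.04, 0.007], [0, 0, 0]], [1, [0.001, 0.04, 0.007], [0, 0, 0]], [1, [0, 0, 0], [0, 0, 0]]])

```text
t: 1.6
tcp_pos: [0.5853, 0.2887, 0.1522]
orientation: [2.866, 1.287, -0.001]
force: [-1.2, 0.7, 0.1]
width: 0.0853
```

```bash
python3 -c "
from h import *
from bench import ctrl
go(.6155,.267,.15,48.6)
c=ctrl.get_calibration('wrist'); cv2.imwrite('pics/w1.png',ctrl.capture('wrist'))
print(c); print(proj(c,[.6155,.267,.076]))"
```

```text
t 1.6 tcp [0.5853 0.2887 0.1522] phi 48.36 w 0.0853 F [-1.1593  0.7282  0.0957]
shift(now axes) [0.0039 0.037  0.0022] shift(after turn) [0.0037 0.037  0.0022] dist rows 1 each after-turn [0.0037 0.037  0.0022] | turn [-0.0002  0.0006 -0.0042] rows 1
{'fx': 302.101390722213, 'fy': 302.101390722213, 'cx': 260.052455506655, 'cy': 184.27459667408735, 'camera_from_world': array([[ 0.6644,  0.7474, -0.0009, -0.6045],
       [-0.7195,  0.6393, -0.2712,  0.2499],
       [-0.2021,  0.1809,  0.9625, -0.2369],
       [ 0.    ,  0.    ,  0.    ,  1.    ]])}
[265.0485 238.2695]
```

View pics/w1.png

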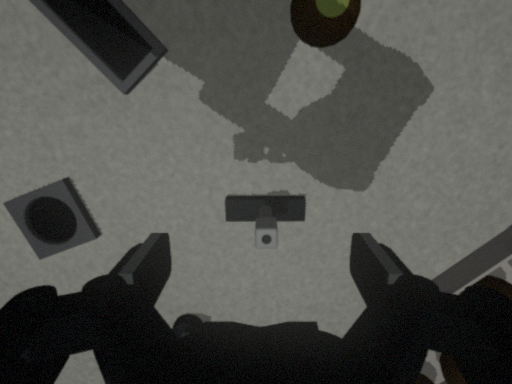

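The wrist image shows the bar probe's coupling dot at (266,239), against a predicted (265,238). The foot's long side is parallel to the jaw direction. I'll centre over it and go down.

Emit:
send_rows(moves=[[1, [0.004, 0.037, 0], [0, 0, -0.004]], [1, [0, 0, 0.03], [0, 0, 0]], [1, [0, 0, 0.03], [0, 0, 0]], [1, [0, 0, 0.03], [0, 0, 0]], [1, [0, 0, 0], [0, 0, 0]]])

```text
t: 2.15
tcp_pos: [0.6089, 0.2709, 0.0584]
orientation: [-2.857, -1.3, 0.014]
force: [0.8, 1.0, -1.6]
width: 0.0853
```

```bash
python3 -c "
from h import *
go(.6155,.267,.044,48.6)"
```

```text
t 2.15 tcp [0.6089 0.2709 0.0584] phi 48.95 w 0.0853 F [ 0.8443  1.0209 -1.6245]
shift(now axes) [0.0015 0.0076 0.0143] shift(after turn) [0.0015 0.0075 0.0144] dist rows 1 each after-turn [0.0015 0.0075 0.0144] | turn [-0.0061  0.007   0.006 ] rows 1
```

Emit:
send_rows(moves=[[1, [0, 0, 0], [0, 0, 0]]])

```text
t: 2.25
tcp_pos: [0.6127, 0.2718, 0.064]
orientation: [-2.858, -1.301, -0.0]
force: [1.0, -0.0, 0.4]
width: 0.0854
```

```bash
python3 -c "
from h import *
go(.6155,.267,.044,48.6)"
```

```text
t 2.25 tcp [0.6127 0.2718 0.064 ] phi 48.94 w 0.0854 F [ 0.9712 -0.0021  0.3945]
shift(now axes) [-0.0018  0.0053  0.02  ] shift(after turn) [-0.0018  0.0053  0.02  ] dist rows 1 each after-turn [-0.0018  0.0053  0.02  ] | turn [-0.0012 -0.0009  0.0059] rows 1
```

Emit:
send_rows(moves=[[1, [-0.002, 0.005, 0.01], [0, 0, 0.006]], [1, [0, 0, 0.01], [0, 0, 0]], [1, [0, 0, 0], [0, 0, 0]], [1, [0, 0, 0], [0, 0, 0]]])

```text
t: 2.65
tcp_pos: [0.6161, 0.2663, 0.0441]
orientation: [-2.863, -1.29, -0.002]
force: [0.8, -0.3, 0.6]
width: 0.0854
```

```bash
python3 -c "
from h import *
go(.6155,.267,.044,48.6)"
```

```text
t 2.65 tcp [0.6161 0.2663 0.0441] phi 48.52 w 0.0854 F [ 0.7617 -0.3101  0.5587]
shift(now axes) [ 0.0002 -0.0009  0.0001] shift(after turn) [ 0.0002 -0.0009  0.0001] dist rows 1 each after-turn [ 0.0002 -0.0009  0.0001] | turn [-0.0005 -0.0018 -0.0014] rows 1
```

Emit:
send_rows(moves=[[0, [0, 0, 0], [0, 0, 0]], [0, [0, 0, 0], [0, 0, 0]], [0, [0, 0, 0], [0, 0, 0]], [0, [0, 0, 0], [0, 0, 0]], [0, [0, 0, 0], [0, 0, 0]]], force=40)

```text
t: 3.15
tcp_pos: [0.6163, 0.2664, 0.0444]
orientation: [-2.863, -1.291, -0.003]
force: [1.0, 0.3, 0.0]
width: 0.0171
```

Emit:
send_rows(moves=[[0, [0, 0, 0], [0, 0, 0]], [0, [0, 0, 0], [0, 0, 0]], [0, [0, 0, 0], [0, 0, 0]]])

```text
t: 3.45
tcp_pos: [0.6163, 0.2664, 0.0444]
orientation: [-2.863, -1.291, -0.003]
force: [1.1, 0.7, 1.1]
width: 0.0175
```

Emit:
send_rows(moves=[[0, [0, 0, -0.02], [0, 0, 0]], [0, [0, 0, -0.03], [0, 0, 0.1]], [0, [0, 0, -0.01], [0, 0, 0.12]], [0, [0, 0, 0], [0, 0, 0.12]], [0, [0, 0, 0], [0, 0, 0.12]]])

```text
t: 3.95
tcp_pos: [0.6159, 0.2661, 0.1042]
orientation: [-3.083, -0.596, -0.002]
force: [0.0, -0.4, -1.1]
width: 0.0174
```

Emit:
send_rows(moves=[[0, [0, 0, 0], [0, 0, 0.12]], [0, [0, 0, 0], [0, 0, 0.12]], [0, [0, 0, 0], [0, 0, 0.13]], [0, [0, 0, 0], [0, 0, 0]], [0, [0, 0, 0], [0, 0, 0]]])

```text
t: 4.45
tcp_pos: [0.6156, 0.2661, 0.1035]
orientation: [-3.14, -0.031, 0.0]
force: [-0.0, 0.9, -2.7]
width: 0.0172
```

```bash
python3 -c "
from h import *
go(.3903,.2704,.09,0.9)"
```

```text
t 4.45 tcp [0.6156 0.2661 0.1035] phi 1.13 w 0.0172 F [-0.0064  0.856  -2.6689]
shift(now axes) [-0.2252 -0.0088  0.0135] shift(after turn) [-0.2252 -0.0079  0.0135] dist rows 5 each after-turn [-0.045  -0.0016  0.0027] | turn [-0.0013  0.0001  0.004 ] rows 1
```

Emit:
send_rows(moves=[[0, [-0.02, -0.001, 0], [0, 0, 0.004]], [0, [-0.04, -0.001, 0], [0, 0, 0]], [0, [-0.045, -0.002, 0], [0, 0, 0]], [0, [-0.045, -0.002, 0.005], [0, 0, 0]], [0, [-0.04, -0.002, 0.005], [0, 0, 0]]])

```text
t: 4.95
tcp_pos: [0.424, 0.2715, 0.0936]
orientation: [-3.14, -0.024, -0.001]
force: [-0.2, 0.9, -1.4]
width: 0.0174
```

Emit:
send_rows(moves=[[0, [-0.025, -0.001, 0.005], [0, 0, 0]], [0, [-0.01, 0, 0], [0, 0, 0]], [0, [0, 0, 0], [0, 0, 0]], [0, [0, 0, 0], [0, 0, 0]]])

```text
t: 5.35
tcp_pos: [0.3924, 0.2725, 0.0899]
orientation: [-3.139, -0.021, -0.005]
force: [2.0, 0.4, -1.1]
width: 0.0172
```

```bash
python3 -c "
from h import *
from bench import ctrl
go(.3903,.2704,.05,0.9)
cv2.imwrite('pics/w2.png',ctrl.capture('wrist'))"
```

```text
t 5.35 tcp [0.3924 0.2725 0.0899] phi 0.77 w 0.0172 F [ 2.034   0.3738 -1.0655]
shift(now axes) [-0.0023  0.0022  0.0399] shift(after turn) [-0.0021  0.0021  0.0399] dist rows 1 each after-turn [-0.0021  0.0021  0.0399] | turn [-0.0024 -0.0033 -0.0022] rows 1
```

View pics/w2.png

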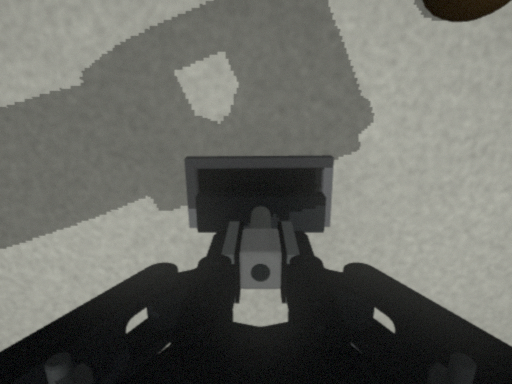

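The bar foot hangs squarely over the oblong recess (rest at about x 187–333, y 155–232). Lowering it now.

Emit:
send_rows(moves=[[0, [-0.002, 0.002, 0.01], [0, 0, 0]], [0, [0, 0, 0.015], [0, 0, 0]], [0, [0, 0, 0.005], [0, 0, 0]], [0, [0, 0, 0], [0, 0, 0]], [0, [0, 0, 0], [0, 0, 0]]])

```text
t: 5.9
tcp_pos: [0.3895, 0.2702, 0.059]
orientation: [-3.14, -0.02, -0.002]
force: [-0.2, 0.0, -1.6]
width: 0.0175
```

```bash
python3 -c "
from h import *
go(.3903,.2704,.0485,0.9)"
```

```text
t 5.9 tcp [0.3895 0.2702 0.059 ] phi 0.73 w 0.0175 F [-0.2158  0.0389 -1.6206]
shift(now axes) [ 0.0008 -0.0001  0.0105] shift(after turn) [ 0.0008 -0.0001  0.0105] dist rows 1 each after-turn [ 0.0008 -0.0001  0.0105] | turn [-0.0017 -0.0011 -0.003 ] rows 1
```

Emit:
send_rows(moves=[[0, [0.001, 0, 0.005], [0, 0, 0]], [0, [0, 0, 0.004], [0, 0, 0]], [0, [0, 0, 0.001], [0, 0, 0]], [0, [0, 0, 0], [0, 0, 0]], [0, [0, 0, 0], [0, 0, 0]]])

```text
t: 6.4
tcp_pos: [0.3901, 0.2703, 0.049]
orientation: [-3.14, -0.02, -0.002]
force: [0.5, -0.5, -2.1]
width: 0.0172
```

```bash
python3 -c "
from h import *
from bench import ctrl
go(.3903,.2704,.0485,0.9)
cv2.imwrite('pics/w3.png',ctrl.capture('wrist'))
cv2.imwrite('pics/s3.png',ctrl.capture('scene'))
crop('pics/s3.png','pics/s3c.png',260,100,130,110,5)"
```

```text
t 6.4 tcp [0.3901 0.2703 0.049 ] phi 0.75 w 0.0172 F [ 0.4903 -0.4713 -2.0668]
shift(now axes) [ 0.0002 -0.0001  0.0005] shift(after turn) [ 0.0002 -0.0001  0.0005] dist rows 1 each after-turn [ 0.0002 -0.0001  0.0005] | turn [-0.0017 -0.0012 -0.0027] rows 1
```

View pics/w3.png

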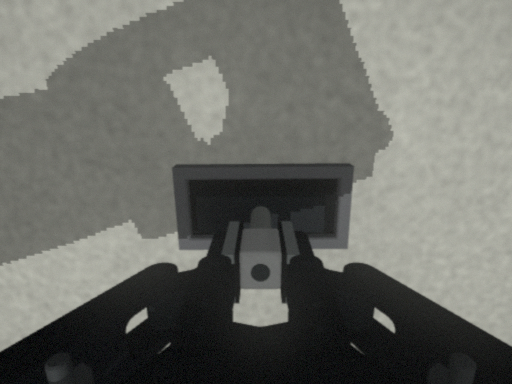

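View pics/s3c.png

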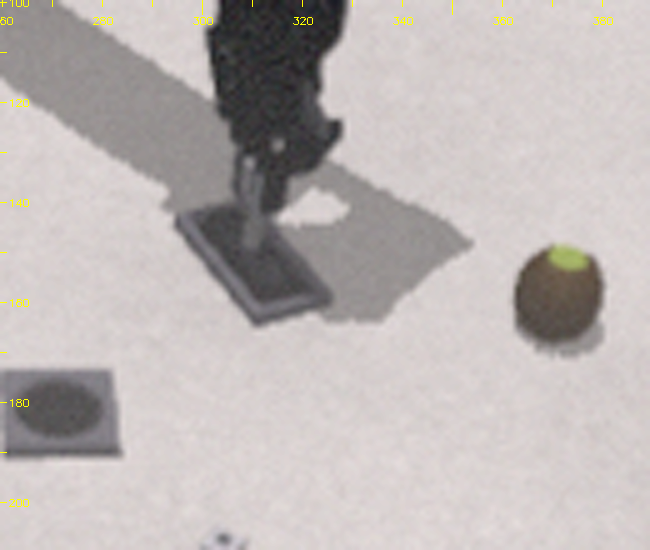

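The bar foot sits inside the recess. I'll open the gripper and rise.

Emit:
send_rows(moves=[[0, [0, 0, 0.001], [0, 0, 0]], [0, [0, 0, 0], [0, 0, 0]], [1, [0, 0, 0], [0, 0, 0]], [1, [0, 0, 0], [0, 0, 0]], [1, [0, 0, 0], [0, 0, 0]]])

```text
t: 7.0
tcp_pos: [0.3903, 0.2704, 0.0482]
orientation: [-3.14, -0.02, -0.002]
force: [0.2, -0.1, 0.7]
width: 0.0603
```

Emit:
send_rows(moves=[[1, [0, 0, 0], [0, 0, 0]], [1, [0, 0, 0], [0, 0, 0]], [1, [0, 0, -0.03], [0, 0, 0]], [1, [0, 0, -0.04], [0, 0, 0]], [1, [0, 0, -0.03], [0, 0, 0]]])

```text
t: 7.5
tcp_pos: [0.3903, 0.2703, 0.15]
orientation: [-3.139, -0.02, -0.004]
force: [0.6, 1.0, 0.3]
width: 0.0859
```

```bash
python3 -c "
from h import *
go(.6685,.102,.15,33.5)"
```

```text
t 7.5 tcp [0.3903 0.2703 0.15  ] phi 0.75 w 0.0859 F [0.6223 1.0154 0.333 ]
shift(now axes) [0.276  0.1719 0.0002] shift(after turn) [ 0.1391  0.2939 -0.    ] dist rows 7 each after-turn [ 0.0199  0.042  -0.    ] | turn [-0.0015 -0.0029 -0.5716] rows 4
```

Emit:
send_rows(moves=[[1, [0.02, 0.012, 0], [0, 0, 0]], [1, [0.035, 0.022, 0], [0, 0, 0]], [1, [0.04, 0.025, 0], [0, 0, 0]], [1, [0.04, 0.025, 0], [0, 0, 0]], [1, [0.04, 0.025, 0], [0, 0, 0]]])

```text
t: 8.0
tcp_pos: [0.5678, 0.1623, 0.148]
orientation: [-3.14, -0.02, -0.002]
force: [-1.1, 0.2, 0.4]
width: 0.0852
```

Emit:
send_rows(moves=[[1, [0.04, 0.025, 0], [0, 0, 0]], [1, [0.035, 0.022, 0], [0, 0, 0]], [1, [0.026, 0.016, 0], [0, 0, -0.1]], [1, [0, 0, 0], [0, 0, -0.12]], [1, [0, 0, 0], [0, 0, -0.12]]])

```text
t: 8.5
tcp_pos: [0.669, 0.1008, 0.1474]
orientation: [-3.09, -0.557, -0.001]
force: [0.3, 0.6, -0.1]
width: 0.0855
```

Emit:
send_rows(moves=[[1, [0, 0, 0], [0, 0, -0.12]], [1, [0, 0, 0], [0, 0, -0.11]], [1, [0, 0, 0], [0, 0, 0]]])

```text
t: 8.8
tcp_pos: [0.6681, 0.1017, 0.1476]
orientation: [-3.008, -0.902, -0.002]
force: [-0.0, -0.3, 0.8]
width: 0.0854
```

```bash
python3 -c "
from h import *
from bench import ctrl
go(.6685,.102,.15,33.5)
c=ctrl.get_calibration('wrist'); cv2.imwrite('pics/w4.png',ctrl.capture('wrist'))
u=proj(c,[.6685,.102,.076]);print(u)
crop('pics/w4.png','pics/w4c.png',int(u[0])-60,int(u[1])-70,120,100,6)
"
```

```text
t 8.8 tcp [0.6681 0.1017 0.1476] phi 33.39 w 0.0854 F [-0.0218 -0.3226  0.8151]
shift(now axes) [ 0.0005 -0.     -0.0024] shift(after turn) [ 0.0005 -0.     -0.0024] dist rows 1 each after-turn [ 0.0005 -0.     -0.0024] | turn [-0.0011 -0.0014 -0.002 ] rows 1
[260.7925 195.5882]
```

View pics/w4c.png

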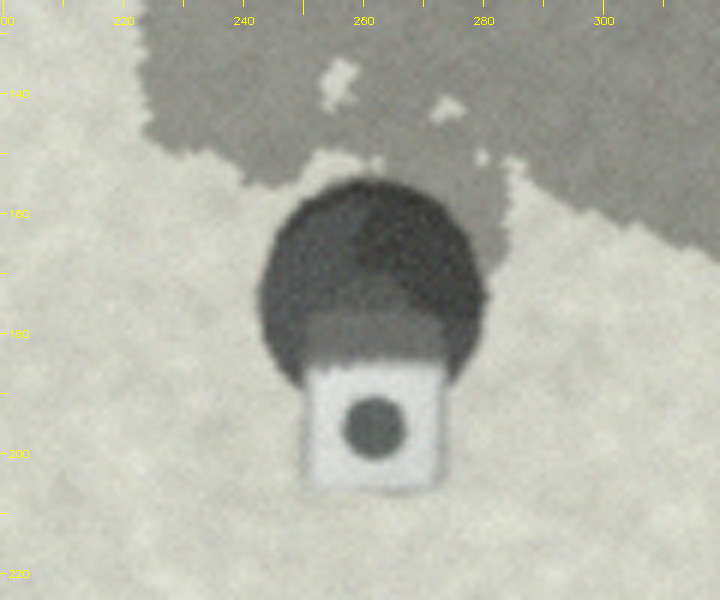

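The coupling dot is at (262,196), against a predicted (261,196), and the coupling is square to the jaws. Going down.

Emit:
send_rows(moves=[[1, [0.001, 0, 0.025], [0, 0, 0]], [1, [0, 0, 0.035], [0, 0, 0]], [1, [0, 0, 0.03], [0, 0, 0]], [1, [0, 0, 0.013], [0, 0, 0]], [1, [0, 0, 0], [0, 0, 0]]])

```text
t: 9.35
tcp_pos: [0.6672, 0.1024, 0.0421]
orientation: [-3.007, -0.9, 0.005]
force: [-0.7, 0.1, -0.3]
width: 0.0853
```

Emit:
send_rows(moves=[[1, [0, 0, 0], [0, 0, 0]]])

```text
t: 9.45
tcp_pos: [0.67, 0.1025, 0.0462]
orientation: [-3.008, -0.902, -0.005]
force: [0.3, -0.6, -0.3]
width: 0.0856
```

```bash
python3 -c "
from h import *
go(.6687,.102,.044,33.5)"
```

```text
t 9.45 tcp [0.67   0.1025 0.0462] phi 33.37 w 0.0856 F [ 0.2532 -0.5699 -0.3066]
shift(now axes) [-0.0014 -0.0002  0.0022] shift(after turn) [-0.0014 -0.0003  0.0022] dist rows 1 each after-turn [-0.0014 -0.0003  0.0022] | turn [-0.     -0.0032 -0.0023] rows 1
```

Emit:
send_rows(moves=[[1, [0, 0, 0.001], [0, 0, 0]], [1, [0, 0, 0], [0, 0, 0]], [1, [0, 0, 0], [0, 0, 0]]])

```text
t: 9.75
tcp_pos: [0.67, 0.1025, 0.0454]
orientation: [-3.008, -0.902, -0.006]
force: [0.1, -0.8, 0.4]
width: 0.0852
```

Emit:
send_rows(moves=[[0, [0, 0, 0], [0, 0, 0]], [0, [0, 0, 0], [0, 0, 0]], [0, [0, 0, 0], [0, 0, 0]], [0, [0, 0, 0], [0, 0, 0]], [0, [0, 0, 0], [0, 0, 0]]])

```text
t: 10.25
tcp_pos: [0.6692, 0.1025, 0.044]
orientation: [-3.008, -0.902, -0.002]
force: [0.3, 0.2, -0.1]
width: 0.0175
```

Emit:
send_rows(moves=[[0, [0, 0, 0], [0, 0, 0]], [0, [0, 0, 0], [0, 0, 0]]])

```text
t: 10.45
tcp_pos: [0.6692, 0.1025, 0.044]
orientation: [-3.008, -0.902, -0.002]
force: [-1.0, 0.8, -0.8]
width: 0.0177
```

```bash
python3 -c "
from h import *
go(.4792,.0955,.09,33.5)"
```

```text
t 10.45 tcp [0.6692 0.1025 0.044 ] phi 33.4 w 0.0177 F [-1.011   0.7647 -0.8283]
shift(now axes) [-0.1624 -0.0988 -0.0463] shift(after turn) [-0.1623 -0.099  -0.046 ] dist rows 4 each after-turn [-0.0406 -0.0248 -0.0115] | turn [-0.0008 -0.0019 -0.0017] rows 1
```

Emit:
send_rows(moves=[[0, [0, 0, -0.016], [0, 0, 0]], [0, [0, 0, -0.03], [0, 0, 0]], [0, [-0.012, -0.008, 0], [0, 0, 0]], [0, [-0.025, -0.015, 0], [0, 0, 0]], [0, [-0.035, -0.021, 0], [0, 0, 0]]])

```text
t: 10.95
tcp_pos: [0.5856, 0.0993, 0.0918]
orientation: [-3.009, -0.902, -0.007]
force: [-1.0, 0.5, -0.7]
width: 0.0173
```

Emit:
send_rows(moves=[[0, [-0.035, -0.021, 0], [0, 0, 0]], [0, [-0.035, -0.021, 0], [0, 0, 0]], [0, [-0.02, -0.012, 0], [0, 0, 0]], [0, [0, 0, 0], [0, 0, 0]], [0, [0, 0, 0], [0, 0, 0]]])

```text
t: 11.45
tcp_pos: [0.4805, 0.0951, 0.0909]
orientation: [-3.008, -0.903, -0.006]
force: [0.3, -0.1, -0.5]
width: 0.0173
```

```bash
python3 -c "
from h import *
from bench import ctrl
go(.4792,.0955,.0485,33.5)
cv2.imwrite('pics/w5.png',ctrl.capture('wrist'))
"
```

```text
t 11.45 tcp [0.4805 0.0951 0.0909] phi 33.41 w 0.0173 F [ 0.3345 -0.0633 -0.5465]
shift(now axes) [-0.001  -0.0011  0.0424] shift(after turn) [-0.0008 -0.0011  0.0424] dist rows 1 each after-turn [-0.0008 -0.0011  0.0424] | turn [ 0.0005 -0.0039 -0.0016] rows 1
```

View pics/w5.png

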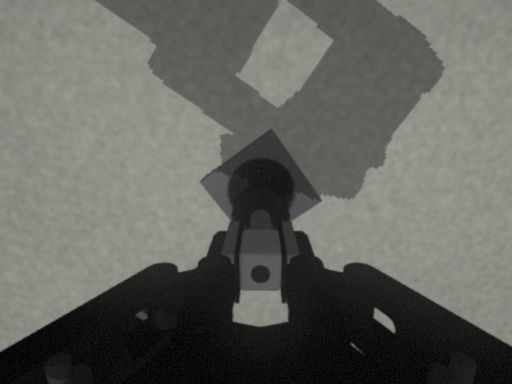

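The small probe is over its recess at about (262,190). Lowering it now.

Emit:
send_rows(moves=[[0, [0, -0.001, 0.01], [0, 0, 0]], [0, [0, 0, 0.015], [0, 0, 0]], [0, [0, 0, 0.009], [0, 0, 0]], [0, [0, 0, 0], [0, 0, 0]], [0, [0, 0, 0], [0, 0, 0]]])

```text
t: 12.0
tcp_pos: [0.4795, 0.0959, 0.0554]
orientation: [-3.008, -0.902, -0.001]
force: [-0.5, -0.1, -0.2]
width: 0.0176
```

```bash
python3 -c "
from h import *
from bench import ctrl
go(.4792,.0955,.0485,33.5)
cv2.imwrite('pics/w6.png',ctrl.capture('wrist'))
crop('pics/w6.png','pics/w6c.png',180,110,170,130,4)
"
```

```text
t 12.0 tcp [0.4795 0.0959 0.0554] phi 33.4 w 0.0176 F [-0.5079 -0.0846 -0.2116]
shift(now axes) [-0.0005  0.0002  0.0069] shift(after turn) [-0.0005  0.0001  0.0069] dist rows 1 each after-turn [-0.0005  0.0001  0.0069] | turn [-0.0012 -0.0011 -0.0017] rows 1
```

View pics/w6c.png

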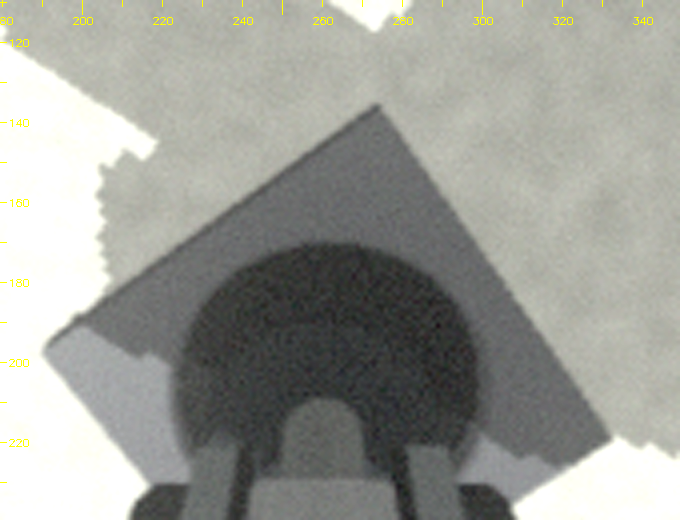

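Emit:
send_rows(moves=[[0, [0, 0, 0.005], [0, 0, 0]], [0, [0, 0, 0.002], [0, 0, 0]], [0, [0, 0, 0], [0, 0, 0]], [0, [0, 0, 0], [0, 0, 0]]])

```text
t: 12.45
tcp_pos: [0.4794, 0.0959, 0.0488]
orientation: [-3.008, -0.903, -0.003]
force: [-0.9, 0.2, -1.9]
width: 0.0174
```

Emit:
send_rows(moves=[[1, [0, 0, 0], [0, 0, 0]], [1, [0, 0, 0], [0, 0, 0]], [1, [0, 0, 0], [0, 0, 0]], [1, [0, 0, 0], [0, 0, 0]], [1, [0, 0, 0], [0, 0, 0]]])

```text
t: 12.95
tcp_pos: [0.4794, 0.0959, 0.0488]
orientation: [-3.008, -0.902, -0.003]
force: [-0.4, 0.4, 0.0]
width: 0.0849
```

Emit:
send_rows(moves=[[1, [0, 0, -0.03], [0, 0, 0]], [1, [0, 0, -0.04], [0, 0, 0]], [1, [0, 0, -0.03], [0, 0, 0]], [1, [0, 0, 0], [0, 0, 0]]])

```text
t: 13.35
tcp_pos: [0.4828, 0.0959, 0.1545]
orientation: [3.008, 0.903, 0.018]
force: [0.4, 0.2, 0.5]
width: 0.0854
```

```bash
python3 -c "
from h import *
from bench import ctrl
cv2.imwrite('pics/s6.png',ctrl.capture('scene'))
crop('pics/s6.png','pics/s6c.png',220,100,170,130,4.5)
go(.6076,-.2512,.15,-14.5)"
```

```text
t 13.4 tcp [0.4812 0.0959 0.1517] phi 33.41 w 0.0854 F [-0.3491  0.9711 -0.3676]
shift(now axes) [-0.0855  0.3593  0.0019] shift(after turn) [0.2093 0.3043 0.0017] dist rows 8 each after-turn [0.0262 0.038  0.0002] | turn [-0.0008 -0.0073  0.8361] rows 6
```

View pics/s6c.png

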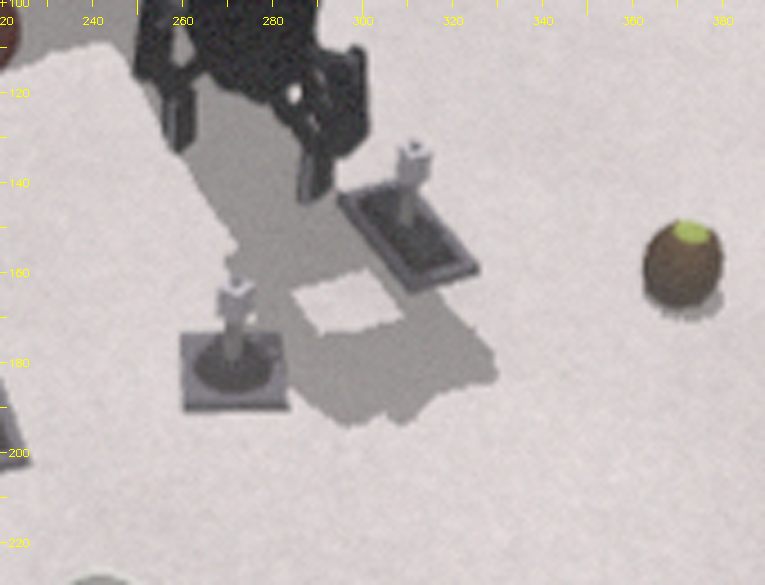

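The bar and small probes stand upright in their rests, and the kiwi has not moved. Next is the square probe.

Emit:
send_rows(moves=[[1, [0, 0, 0], [0, 0, 0.12]], [1, [0, 0, 0], [0, 0, 0.12]], [1, [0, 0, 0], [0, 0, 0.12]], [1, [0, 0, 0], [0, 0, 0.12]], [1, [0, 0, 0], [0, 0, 0.12]]])

```text
t: 13.9
tcp_pos: [0.4781, 0.0957, 0.1467]
orientation: [-3.14, 0.035, 0.004]
force: [-0.3, -0.3, -0.2]
width: 0.0854
```

Emit:
send_rows(moves=[[1, [0, 0, 0], [0, 0, 0.12]], [1, [0, 0, 0], [0, 0, 0.116]], [1, [0.013, 0.019, 0], [0, 0, 0]], [1, [0.024, 0.034, 0], [0, 0, 0]], [1, [0.026, 0.038, 0], [0, 0, 0]]])

```text
t: 14.4
tcp_pos: [0.5166, -0.0084, 0.1467]
orientation: [-3.115, 0.393, 0.003]
force: [0.5, -0.1, -1.1]
width: 0.0853
```

Emit:
send_rows(moves=[[1, [0.026, 0.038, 0], [0, 0, 0]], [1, [0.026, 0.038, 0], [0, 0, 0]], [1, [0.026, 0.038, 0], [0, 0, 0]], [1, [0.026, 0.038, 0], [0, 0, 0]], [1, [0.02, 0.029, 0], [0, 0, 0]]])

```text
t: 14.9
tcp_pos: [0.5917, -0.2166, 0.146]
orientation: [-3.114, 0.398, 0.003]
force: [0.4, -0.3, -0.5]
width: 0.0852
```

Emit:
send_rows(moves=[[1, [0.015, 0.022, 0], [0, 0, 0]], [1, [0.007, 0.01, 0], [0, 0, 0]], [1, [0, 0, 0], [0, 0, 0]], [1, [0, 0, 0], [0, 0, 0]]])

```text
t: 15.3
tcp_pos: [0.6049, -0.2497, 0.1472]
orientation: [-3.114, 0.395, 0.002]
force: [-0.4, 0.2, 0.0]
width: 0.0853
```

```bash
python3 -c "
from h import *
from bench import ctrl
go(.6076,-.2514,.15,-14.5)
c=ctrl.get_calibration('wrist'); cv2.imwrite('pics/w7.png',ctrl.capture('wrist'))
u=proj(c,[.6076,-.2514,.076]);print(u)
crop('pics/w7.png','pics/w7c.png',int(u[0])-60,int(u[1])-70,120,100,6)
"
```

```text
t 15.3 tcp [ 0.6049 -0.2497  0.1472] phi -14.47 w 0.0853 F [-0.3521  0.2419  0.0297]
shift(now axes) [ 0.003   0.001  -0.0028] shift(after turn) [ 0.003   0.001  -0.0028] dist rows 1 each after-turn [ 0.003   0.001  -0.0028] | turn [-0.0029  0.0015  0.0005] rows 1
[264.8937 196.8909]
```

View pics/w7c.png

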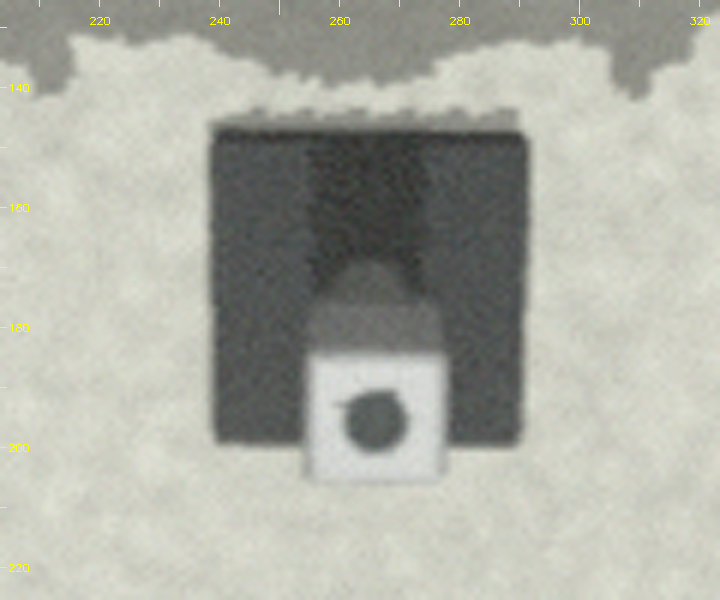

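The dot is at (266,196), against a predicted (265,197), and the foot is aligned with the image axes. Descending.

Emit:
send_rows(moves=[[1, [0.003, 0.001, 0.015], [0, 0, 0]], [1, [0, 0, 0.03], [0, 0, 0]], [1, [0, 0, 0.03], [0, 0, 0]], [1, [0, 0, 0.02], [0, 0, 0]], [1, [0, 0, 0.008], [0, 0, 0]]])

```text
t: 15.85
tcp_pos: [0.6061, -0.2502, 0.0411]
orientation: [-3.113, 0.394, 0.007]
force: [0.1, -0.1, 0.1]
width: 0.0854
```

Emit:
send_rows(moves=[[1, [0, 0, 0], [0, 0, 0]], [1, [0, 0, 0], [0, 0, 0]], [1, [0, 0, 0], [0, 0, 0]]])

```text
t: 16.15
tcp_pos: [0.6095, -0.2529, 0.0472]
orientation: [-3.116, 0.396, -0.006]
force: [0.7, 0.6, 0.3]
width: 0.0852
```

```bash
python3 -c "
from h import *
go(.6078,-.2514,.044,-14.5)"
```

```text
t 16.15 tcp [ 0.6095 -0.2529  0.0472] phi -14.48 w 0.0852 F [0.7399 0.579  0.284 ]
shift(now axes) [-0.002  -0.001   0.0032] shift(after turn) [-0.002  -0.001   0.0032] dist rows 1 each after-turn [-0.002  -0.001   0.0032] | turn [-0.0011 -0.0036  0.0003] rows 1
```

Emit:
send_rows(moves=[[1, [-0.001, -0.001, 0.002], [0, 0, 0]], [1, [0, 0, 0], [0, 0, 0]], [1, [0, 0, 0], [0, 0, 0]]])

```text
t: 16.45
tcp_pos: [0.6077, -0.2513, 0.0437]
orientation: [-3.115, 0.396, -0.002]
force: [1.0, -0.0, -0.4]
width: 0.0854
```

Emit:
send_rows(moves=[[0, [0, 0, 0], [0, 0, 0]], [0, [0, 0, 0], [0, 0, 0]], [0, [0, 0, 0], [0, 0, 0]], [0, [0, 0, 0], [0, 0, 0]], [0, [0, 0, 0], [0, 0, 0]]])

```text
t: 16.95
tcp_pos: [0.6076, -0.2512, 0.0432]
orientation: [-3.115, 0.396, -0.001]
force: [0.2, 0.3, -1.2]
width: 0.0172
```

Emit:
send_rows(moves=[[0, [0, 0, 0], [0, 0, 0]], [0, [0, 0, 0], [0, 0, 0]]])

```text
t: 17.15
tcp_pos: [0.6075, -0.2512, 0.0432]
orientation: [-3.115, 0.396, -0.001]
force: [-0.3, 0.6, -1.2]
width: 0.0176
```

```bash
python3 -c "
from h import *
go(.4648,-.0946,.1,-4.6)"
```

```text
t 17.15 tcp [ 0.6075 -0.2512  0.0432] phi -14.49 w 0.0176 F [-0.2626  0.602  -1.1699]
shift(now axes) [-0.1774 -0.116  -0.0567] shift(after turn) [-0.1548 -0.1446 -0.0568] dist rows 5 each after-turn [-0.031  -0.0289 -0.0114] | turn [-0.0019 -0.0006 -0.1727] rows 2
```

Emit:
send_rows(moves=[[0, [0, 0, -0.02], [0, 0, 0]], [0, [0, 0, -0.027], [0, 0, -0.06]], [0, [0, 0, -0.01], [0, 0, -0.06]], [0, [0, 0, 0], [0, 0, -0.053]], [0, [-0.012, -0.011, 0], [0, 0, 0]]])

```text
t: 17.65
tcp_pos: [0.5973, -0.2405, 0.1012]
orientation: [-3.139, 0.126, -0.005]
force: [0.5, 0.7, -2.5]
width: 0.0176
```

Emit:
send_rows(moves=[[0, [-0.025, -0.023, 0], [0, 0, 0]], [0, [-0.031, -0.029, 0], [0, 0, 0]], [0, [-0.031, -0.029, 0], [0, 0, 0]], [0, [-0.028, -0.026, 0], [0, 0, 0]], [0, [-0.018, -0.017, 0], [0, 0, 0]]])

```text
t: 18.15
tcp_pos: [0.4715, -0.1033, 0.0994]
orientation: [-3.136, 0.125, 0.001]
force: [-0.3, 0.5, -1.2]
width: 0.0174
```

Emit:
send_rows(moves=[[0, [-0.01, -0.009, 0], [0, 0, 0]], [0, [0, 0, 0], [0, 0, 0]], [0, [0, 0, 0], [0, 0, 0]]])

```text
t: 18.45
tcp_pos: [0.4653, -0.096, 0.1009]
orientation: [-3.138, 0.126, -0.004]
force: [0.1, -0.0, -1.4]
width: 0.0174
```

```bash
python3 -c "
from h import *
from bench import ctrl
go(.4648,-.0946,.0475,-4.6)
cv2.imwrite('pics/w8.png',ctrl.capture('wrist'))
"
```

```text
t 18.45 tcp [ 0.4653 -0.096   0.1009] phi -4.59 w 0.0174 F [ 0.1365 -0.0282 -1.4065]
shift(now axes) [-0.0007 -0.0013  0.0534] shift(after turn) [-0.0006 -0.0013  0.0534] dist rows 2 each after-turn [-0.0003 -0.0007  0.0267] | turn [-0.001  -0.0023  0.0002] rows 1
```

View pics/w8.png

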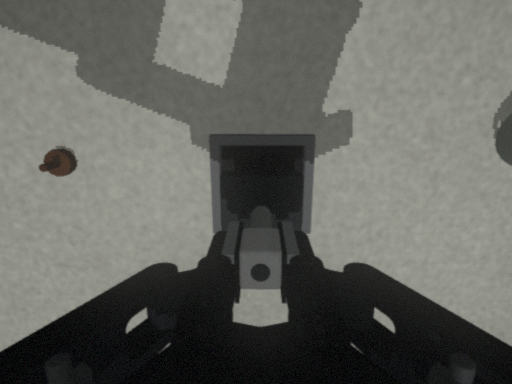

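The square foot is parallel to its recess, with the rest at about x 210–315. Lowering it now.

Emit:
send_rows(moves=[[0, [0, -0.001, 0.015], [0, 0, 0]], [0, [0, 0, 0.02], [0, 0, 0]], [0, [0, 0, 0.01], [0, 0, 0]], [0, [0, 0, 0], [0, 0, 0]], [0, [0, 0, 0], [0, 0, 0]]])

```text
t: 19.0
tcp_pos: [0.4651, -0.0948, 0.0557]
orientation: [-3.137, 0.126, -0.002]
force: [0.0, -0.3, -1.8]
width: 0.0172
```

```bash
python3 -c "
from h import *
from bench import ctrl
go(.4648,-.0946,.0475,-4.6)
cv2.imwrite('pics/w9.png',ctrl.capture('wrist'))
crop('pics/w9.png','pics/w9c.png',180,110,170,130,4)
"
```

```text
t 19.0 tcp [ 0.4651 -0.0948  0.0557] phi -4.61 w 0.0172 F [ 0.0351 -0.3178 -1.8298]
shift(now axes) [-0.0004 -0.0001  0.0082] shift(after turn) [-0.0003 -0.0002  0.0082] dist rows 1 each after-turn [-0.0003 -0.0002  0.0082] | turn [-0.0017 -0.001  -0.0002] rows 1
```

View pics/w9c.png

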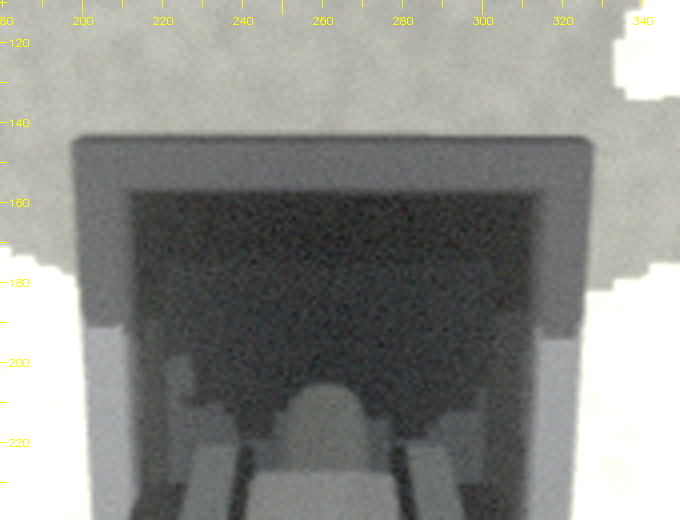

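The foot (x 220–302) is centred in the recess (x 213–313), so I'll place it and release.

Emit:
send_rows(moves=[[0, [0, 0, 0.005], [0, 0, 0]], [0, [0, 0, 0.003], [0, 0, 0]], [0, [0, 0, 0], [0, 0, 0]], [0, [0, 0, 0], [0, 0, 0]]])

```text
t: 19.45
tcp_pos: [0.4646, -0.0943, 0.0474]
orientation: [-3.137, 0.125, -0.002]
force: [-0.8, -0.6, -0.7]
width: 0.0178
```

Emit:
send_rows(moves=[[1, [0, 0, 0], [0, 0, 0]], [1, [0, 0, 0], [0, 0, 0]], [1, [0, 0, 0], [0, 0, 0]], [1, [0, 0, 0], [0, 0, 0]], [1, [0, 0, 0], [0, 0, 0]]])

```text
t: 19.95
tcp_pos: [0.4647, -0.0943, 0.0475]
orientation: [-3.137, 0.126, -0.002]
force: [-0.1, -0.0, -0.1]
width: 0.0855
```

Emit:
send_rows(moves=[[1, [0, 0, -0.03], [0, 0, 0]], [1, [0, 0, -0.04], [0, 0, 0]], [1, [0, 0, -0.03], [0, 0, 0]], [1, [0, 0, 0], [0, 0, 0]]])

```text
t: 20.35
tcp_pos: [0.4678, -0.0957, 0.1532]
orientation: [3.138, -0.126, 0.017]
force: [1.1, -0.4, 0.9]
width: 0.0855
```

```bash
python3 -c "
from h import *
go(.3922,-.2828,.15,-44.5)"
```

```text
t 20.35 tcp [ 0.4678 -0.0957  0.1532] phi -4.58 w 0.0855 F [ 1.1238 -0.4371  0.9457]
shift(now axes) [-0.0604  0.1926  0.0027] shift(after turn) [0.0773 0.1865 0.0032] dist rows 5 each after-turn [0.0155 0.0373 0.0006] | turn [-0.0028 -0.0107  0.6967] rows 5
```

Emit:
send_rows(moves=[[1, [0, 0, 0], [0, 0, 0.116]], [1, [0, 0, 0], [0, 0, 0.116]], [1, [0, 0, 0], [0, 0, 0.116]], [1, [0, 0, 0], [0, 0, 0.116]], [1, [0, 0, 0], [0, 0, 0.116]]])

```text
t: 20.85
tcp_pos: [0.464, -0.0943, 0.1463]
orientation: [-2.968, 1.024, 0.002]
force: [0.5, -0.4, -0.4]
width: 0.0853
```

Emit:
send_rows(moves=[[1, [0, 0, 0], [0, 0, 0.116]], [1, [0.006, 0.015, 0], [0, 0, 0]], [1, [0.013, 0.032, 0], [0, 0, 0]], [1, [0.015, 0.037, 0], [0, 0, 0]], [1, [0.015, 0.037, 0], [0, 0, 0]]])

```text
t: 21.35
tcp_pos: [0.4138, -0.2158, 0.1462]
orientation: [-2.907, 1.186, 0.001]
force: [0.9, -0.4, -0.1]
width: 0.0855
```

Emit:
send_rows(moves=[[1, [0.015, 0.035, 0], [0, 0, 0]], [1, [0.009, 0.02, 0], [0, 0, 0]], [1, [0.004, 0.01, 0], [0, 0, 0]], [1, [0, 0, 0], [0, 0, 0]], [1, [0, 0, 0], [0, 0, 0]]])

```text
t: 21.85
tcp_pos: [0.3893, -0.2803, 0.1465]
orientation: [-2.906, 1.187, 0.001]
force: [0.2, -0.2, 0.1]
width: 0.0856
```

```bash
python3 -c "
from h import *
from bench import ctrl
go(.3922,-.2828,.15,-44.5)
c=ctrl.get_calibration('wrist'); cv2.imwrite('pics/w10.png',ctrl.capture('wrist'))
u=proj(c,[.3922,-.2828,.076]);print(u)
crop('pics/w10.png','pics/w10c.png',int(u[0])-60,int(u[1])-70,120,100,6)
"
```

```text
t 21.85 tcp [ 0.3893 -0.2803  0.1465] phi -44.44 w 0.0856 F [ 0.1673 -0.2169  0.1249]
shift(now axes) [ 0.0038 -0.0003 -0.0035] shift(after turn) [ 0.0038 -0.0003 -0.0035] dist rows 1 each after-turn [ 0.0038 -0.0003 -0.0035] | turn [-0.0025  0.0015  0.001 ] rows 1
[265.9942 195.2173]
```

View pics/w10c.png

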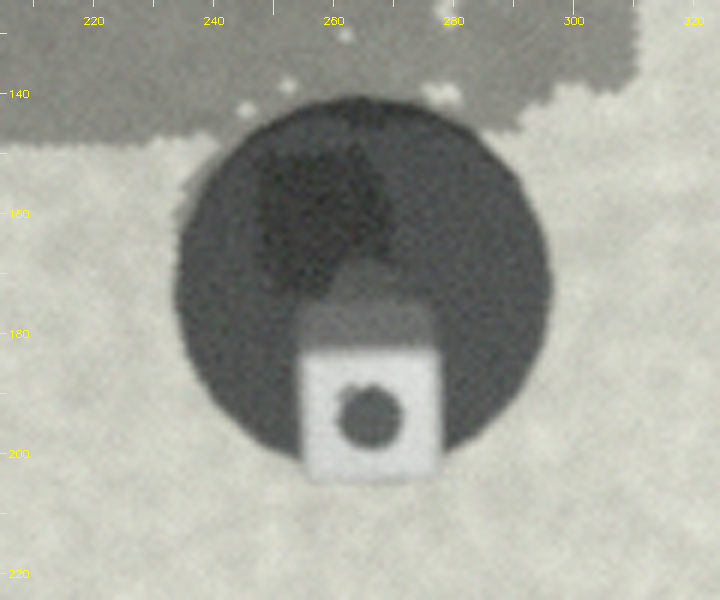

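The dot is at (266,194), against a predicted (266,195), and the coupling is aligned. Going down.

Emit:
send_rows(moves=[[1, [0.003, 0, 0.015], [0, 0, 0]], [1, [0, 0, 0.03], [0, 0, 0]], [1, [0, 0, 0.03], [0, 0, 0]], [1, [0, 0, 0.02], [0, 0, 0]], [1, [0, 0, 0.008], [0, 0, 0]]])

```text
t: 22.4
tcp_pos: [0.3906, -0.2806, 0.0414]
orientation: [-2.906, 1.184, 0.006]
force: [-0.5, -0.1, -0.6]
width: 0.0856
```

Emit:
send_rows(moves=[[1, [0, 0, 0], [0, 0, 0]], [1, [0, 0, 0], [0, 0, 0]], [1, [0, 0, 0], [0, 0, 0]]])

```text
t: 22.7
tcp_pos: [0.3926, -0.2838, 0.0457]
orientation: [-2.908, 1.188, -0.005]
force: [0.3, 0.2, 0.1]
width: 0.0852
```

```bash
python3 -c "
from h import *
go(.3924,-.283,.044,-44.5)"
```

```text
t 22.7 tcp [ 0.3926 -0.2838  0.0457] phi -44.44 w 0.0852 F [0.3296 0.1575 0.0992]
shift(now axes) [-0.0007 -0.0005  0.0017] shift(after turn) [-0.0007 -0.0005  0.0017] dist rows 1 each after-turn [-0.0007 -0.0005  0.0017] | turn [-0.002  -0.0026  0.0011] rows 1
```

Emit:
send_rows(moves=[[1, [0, 0, 0.001], [0, 0, 0]], [1, [0, 0, 0], [0, 0, 0]], [0, [0, 0, 0], [0, 0, 0]], [0, [0, 0, 0], [0, 0, 0]], [0, [0, 0, 0], [0, 0, 0]]])

```text
t: 23.2
tcp_pos: [0.3915, -0.2831, 0.043]
orientation: [-2.906, 1.188, -0.001]
force: [0.0, 0.5, 0.5]
width: 0.0443
```

Emit:
send_rows(moves=[[0, [0, 0, 0], [0, 0, 0]], [0, [0, 0, 0], [0, 0, 0]], [0, [0, 0, 0], [0, 0, 0]], [0, [0, 0, 0], [0, 0, 0]]])

```text
t: 23.6
tcp_pos: [0.3915, -0.2831, 0.043]
orientation: [-2.906, 1.188, -0.001]
force: [0.2, -0.7, -1.5]
width: 0.0177
```

```bash
python3 -c "
from h import *
go(.4949,-.4474,.1,-44.5)"
```

```text
t 23.6 tcp [ 0.3915 -0.2831  0.043 ] phi -44.46 w 0.0177 F [ 0.1963 -0.7483 -1.5109]
shift(now axes) [ 0.1889  0.0447 -0.0572] shift(after turn) [ 0.1889  0.0447 -0.057 ] dist rows 5 each after-turn [ 0.0378  0.0089 -0.0114] | turn [-0.0019  0.0003  0.0006] rows 1
```

Emit:
send_rows(moves=[[0, [0, 0, -0.02], [0, 0, 0]], [0, [0, 0, -0.027], [0, 0, 0]], [0, [0, 0, -0.01], [0, 0, 0]], [0, [0.014, 0.003, 0], [0, 0, 0]], [0, [0.03, 0.007, 0], [0, 0, 0]]])

```text
t: 24.1
tcp_pos: [0.4154, -0.3201, 0.0995]
orientation: [-2.906, 1.186, 0.001]
force: [-0.3, -0.6, -1.0]
width: 0.0174
```

Emit:
send_rows(moves=[[0, [0.035, 0.008, 0], [0, 0, 0]], [0, [0.035, 0.008, 0], [0, 0, 0]], [0, [0.035, 0.009, 0], [0, 0, 0]], [0, [0.025, 0.006, 0], [0, 0, 0]], [0, [0.012, 0.003, 0], [0, 0, 0]]])

```text
t: 24.6
tcp_pos: [0.4939, -0.4465, 0.0986]
orientation: [-2.906, 1.189, 0.0]
force: [0.3, -0.1, -1.9]
width: 0.0172
```

Emit:
send_rows(moves=[[0, [0.003, 0.001, 0], [0, 0, 0]], [0, [0, 0, 0], [0, 0, 0]], [0, [0, 0, 0], [0, 0, 0]]])

```text
t: 24.9
tcp_pos: [0.4942, -0.4467, 0.0991]
orientation: [-2.906, 1.187, 0.002]
force: [0.4, 0.3, -1.8]
width: 0.0175
```

```bash
python3 -c "
from h import *
from bench import ctrl
go(.4949,-.4474,.0473,-44.5)
cv2.imwrite('pics/w11.png',ctrl.capture('wrist'))
"
```

```text
t 24.9 tcp [ 0.4942 -0.4467  0.0991] phi -44.45 w 0.0175 F [ 0.3507  0.3499 -1.7656]
shift(now axes) [0.0011 0.0001 0.0518] shift(after turn) [0.001  0.     0.0518] dist rows 2 each after-turn [0.0005 0.     0.0259] | turn [-0.0021  0.0021  0.0009] rows 1
```

View pics/w11.png

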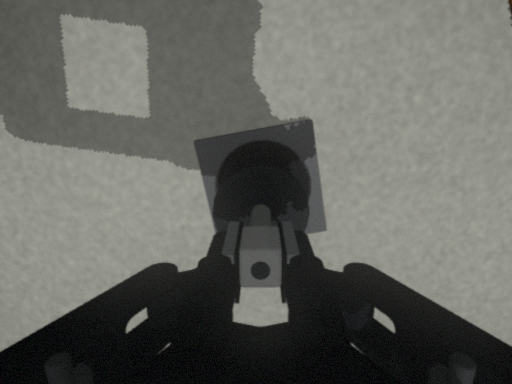

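The wide foot is over its round recess at about (263,190). Lowering it now.

Emit:
send_rows(moves=[[0, [0.001, 0, 0.015], [0, 0, 0]], [0, [0, 0, 0.02], [0, 0, 0]], [0, [0, 0, 0.008], [0, 0, 0]], [0, [0, 0, 0], [0, 0, 0]], [0, [0, 0, 0], [0, 0, 0]]])

```text
t: 25.45
tcp_pos: [0.4955, -0.4481, 0.0567]
orientation: [-2.906, 1.188, -0.0]
force: [-0.6, -0.4, -1.7]
width: 0.0172
```

```bash
python3 -c "
from h import *
from bench import ctrl
go(.4949,-.4474,.0473,-44.5)
cv2.imwrite('pics/w12.png',ctrl.capture('wrist'))
crop('pics/w12.png','pics/w12c.png',180,110,170,130,4)
"
```

```text
t 25.45 tcp [ 0.4955 -0.4481  0.0567] phi -44.46 w 0.0172 F [-0.5526 -0.405  -1.7469]
shift(now axes) [-0.001  -0.0001  0.0094] shift(after turn) [-0.001  -0.0001  0.0094] dist rows 1 each after-turn [-0.001  -0.0001  0.0094] | turn [-0.002   0.0007  0.0008] rows 1
```

View pics/w12c.png

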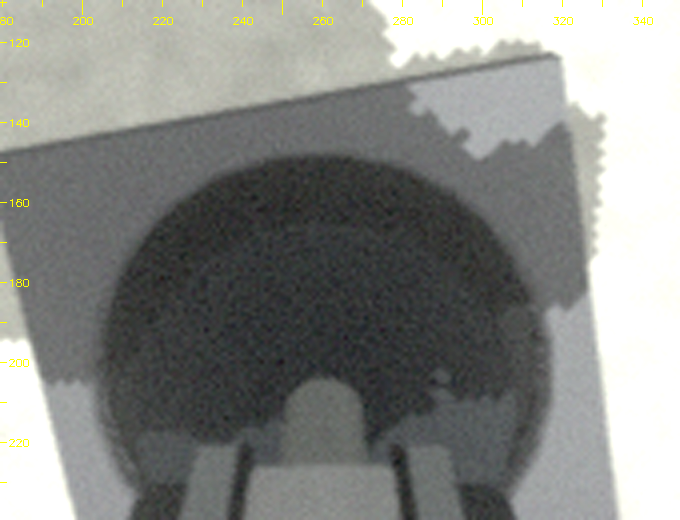

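The foot (about x 211–311) is centred in the recess (x 205–317). I'll place it, release and rise.

Emit:
send_rows(moves=[[0, [-0.001, 0, 0.005], [0, 0, 0]], [0, [0, 0, 0.003], [0, 0, 0]], [0, [0, 0, 0.001], [0, 0, 0]], [0, [0, 0, 0], [0, 0, 0]], [0, [0, 0, 0], [0, 0, 0]]])

```text
t: 26.0
tcp_pos: [0.4949, -0.4477, 0.0479]
orientation: [-2.906, 1.188, -0.001]
force: [-0.0, 0.3, -2.3]
width: 0.0172
```

Emit:
send_rows(moves=[[1, [0, 0, 0], [0, 0, 0]], [1, [0, 0, 0], [0, 0, 0]], [1, [0, 0, 0], [0, 0, 0]], [1, [0, 0, 0], [0, 0, 0]], [1, [0, 0, 0], [0, 0, 0]]])

```text
t: 26.5
tcp_pos: [0.4949, -0.4477, 0.048]
orientation: [-2.906, 1.188, -0.001]
force: [-0.1, 0.1, 0.9]
width: 0.0853
```

Emit:
send_rows(moves=[[1, [0, 0, -0.03], [0, 0, 0]], [1, [0, 0, -0.04], [0, 0, 0]], [1, [0, 0, -0.05], [0, 0, 0]], [1, [-0.05, 0, -0.02], [0, 0, 0]], [1, [-0.05, -0.02, 0], [0, 0, 0]]])

```text
t: 27.0
tcp_pos: [0.4423, -0.3722, 0.1921]
orientation: [2.904, -1.191, 0.014]
force: [-0.5, 0.1, 0.4]
width: 0.0854
```

Emit:
send_rows(moves=[[1, [-0.04, -0.03, 0], [0, 0, 0]], [1, [-0.03, -0.03, 0], [0, 0, 0]], [1, [-0.02, 0, 0], [0, 0, 0]], [1, [0, 0, 0], [0, 0, 0]]])

```text
t: 27.4
tcp_pos: [0.4185, -0.2618, 0.1866]
orientation: [-2.907, 1.185, -0.001]
force: [0.4, 0.1, 0.3]
width: 0.0855
```

```bash
python3 -c "
from h import *
from bench import ctrl
for n in('scene','top'): cv2.imwrite(f'pics/{n}9.png',ctrl.capture(n))
crop('pics/scene9.png','pics/s9c.png',50,120,340,150,2.3)
crop('pics/top9.png','pics/t9c.png',80,120,390,160,2)
crop('pics/scene9.png','pics/s9l.png',50,160,180,110,4.3)
print(ctrl.state()['t'],ctrl.state()['tcp_pos'])
"
```

```text
27.5 [ 0.41952395 -0.26402093  0.1870751 ]
```

View pics/s9c.png

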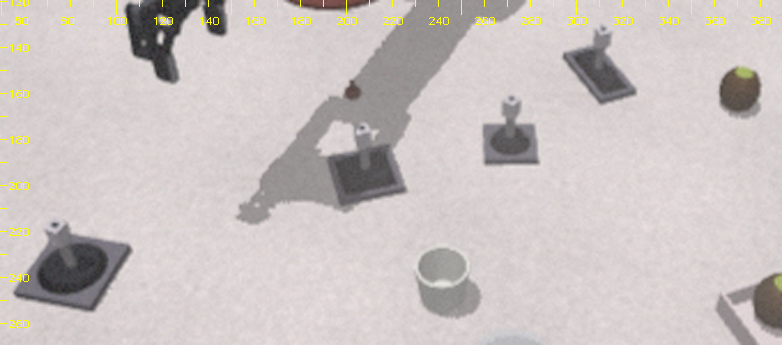

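View pics/t9c.png

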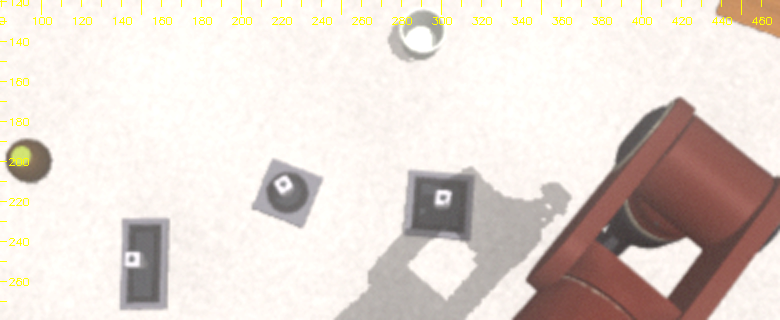

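View pics/s9l.png

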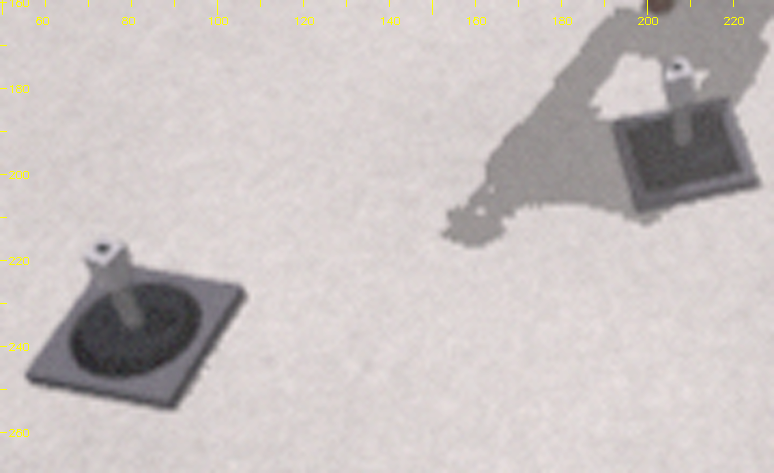

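```bash
python3 -c "
from h import *
from bench import ctrl
cs=ctrl.get_calibration('scene');ct=ctrl.get_calibration('top')
for n,p in dict(wide=(.4949,-.4476),sq=(.4647,-.0944),small=(.4794,.0958),bar=(.3903,.2704)).items():
    print(n,[proj(c,[*p,.08]) for c in(cs,ct)])
crop('pics/scene9.png','pics/s9r.png',225,120,165,130,4.6)
crop('pics/top9.png','pics/t9l.png',120,180,210,120,3.7)
"
```

```text
wide [array([ 73.57304165, 217.5462902 ]), array([450.71201831, 206.05909665])]
sq [array([206.87464427, 175.43105994]), array([301.52842288, 217.81826558])]
small [array([272.19242307, 162.52079578]), array([221.03004977, 211.19816833])]
bar [array([311.86749232, 132.37896152]), array([145.38131716, 248.48259126])]
```

View pics/s9r.png

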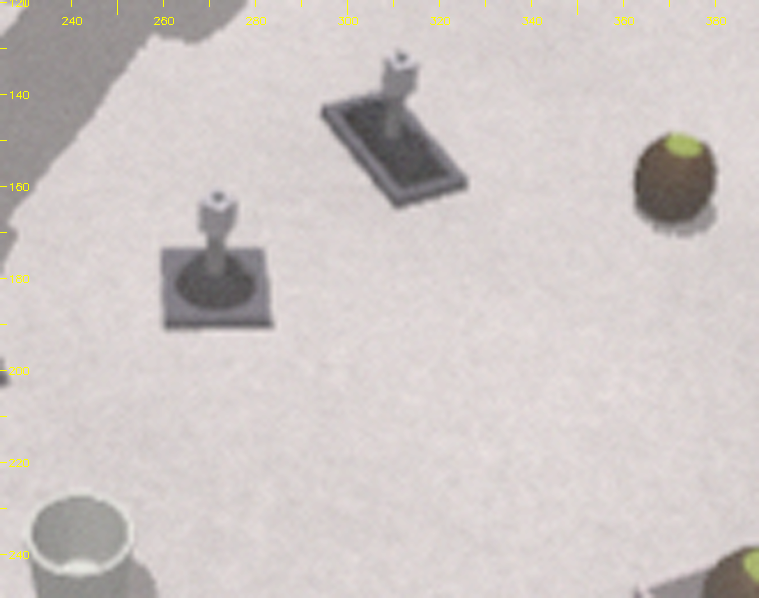

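View pics/t9l.png

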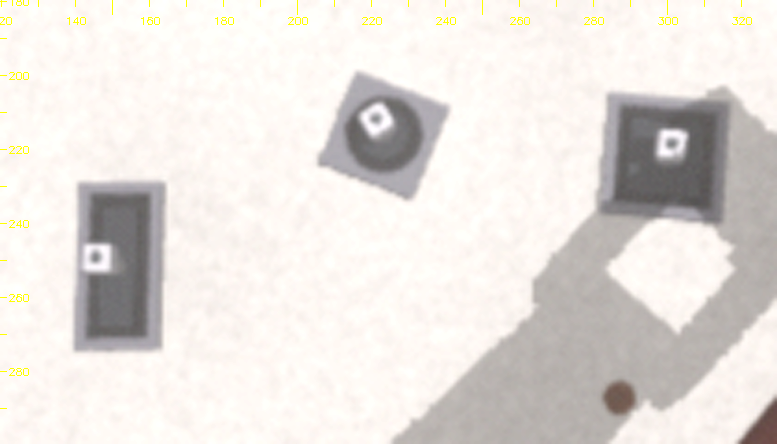

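All four couplings are within about 1 px of where upright, seated probes would put them. For example, wide is at (73.9,216.9) against (73.6,217.5). The kiwi and cup are unmoved.

```bash
python3 -c "
from bench import ctrl
print(ctrl.finish_job())"
```

```text
the job is handed in; nothing more can be done
None
```

All four probes are back in their own rests and released, in the order bar, small, square, wide. I gripped each one at its coupling and kept it upright throughout. The job was handed in at about 27.5 s.

- **Seating:** In the final scene image, every coupling top is within about 1 px of where an upright probe standing on the recess floor should be. The final top image shows the same for bar, small and square, with each foot inside its recess.
- **Wide probe:** The arm blocked the top camera's view of it, so its final check rests on the scene image and the wrist view just before placing. Both showed the foot centred in its recess.
- **Kiwi and cup:** Both stand where they were at the start.
- **Forces:** Wrist force readings stayed at about 3 N or less.
- **Disagreements:** No check failed. After quick moves the arm took a few tenths of a second to settle, up to about 10 mm off, so I corrected it before each grasp and placing.

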